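# Lock a height stop with its jam nut

### The arm

A 6-joint arm with a two-finger parallel gripper is mounted at the origin on a cart in front of the work surface, level with it; the furniture and walls round the work are solid. World frame = base frame: x ahead of the robot, y to its left, z up, the work surface at z = 0. Lengths are in mm, angles in rad, forces in N, time in s.
With the tool pointing down it reaches from about 325 to 925 mm from the base axis. Payload 3.1 kg.
Tool frame: the origin (TCP) lies at the very end of the fingers, on their centre line; the grasp point (between the pads) lies 19 mm behind it; z points along the fingers, y is the line along which they close (so a half turn about z gives the same grasp; the last joint's range is limited). The gripper opens to 85 mm and grips with 20 to 120 N. Pads are 22 mm wide; open, the fingers measure 114 mm over their backs; the gripper's body (76 mm by 85 mm) begins 54 mm behind the grasp point. The pads swing forward as they close: fully open they stand 13 mm farther back than shut.
Start: joints at [-1.224, 0.217, 1.613, -0, 1.311, -0.112], TCP at [276.817, -560.367, 231.3] pointing down, gripper open.
Joint ranges: [-2.75, 2.75], [-0.78, 2.1], [0.31, 2.55], [-1.13, 4.27], [0.13, 2.63], [-2.58, 2.58]. Speed limits (rad/s): [2.79, 2.79, 3.14, 3.14, 3.14, 3.14].

### API

Orientations are given as a 3x3 rotation matrix whose columns are the frame's x, y, z axes.
In Python, from rig import observe, vision, job gives the robot as it stands. The module is installed in compiled form; this text tells all that it offers.
- The arm moves only by the shell command python3 -m crank 'ROWS' [FORCE]. ROWS is JSON, a list of rows, each a list of 7 numbers: the closure, from -1 (fully open) to 1 (shut), then the shift along the tool's x, y, z in m, then the turn, a rotation vector about the tool's x, y, z in rad. In form: [[fingers, tx, ty, tz, wx, wy, wz], ...]. A call has 1 to 12 rows; each row is the pose to reach, as a shift and turn from the pose commanded when the call began, along the tool's axes at that moment; what a row does not reach only later rows make up. A row lasts 1/10 s, in which the tool goes at most 50 mm and 8.59 degrees, less where a joint would pass 70% of its speed; a pose out of reach is approached as far as the arm can. A call with a gripper value outside its range is refused whole. The fingers move at their own pace and stop on an object; FORCE is the grip in N (left out, the last holds). Time passes only in rows, so rows that repeat a pose let the fingers close. It gives the time, the measured TCP pose, the force, the opening and the grip force at its end, in the units of the state.
- observe(): the state, without advancing time (a new reading comes with each control period).
- vision.capture(name): name is "side" or "top"; returns the picture (400x640x3 uint8, red, green, blue); there is no depth.
- vision.calibration(name): a dict with "vfov" (degrees; the focal length in pixels is half the picture's height over the tangent of half this angle, whatever the lens; pixels are square), "cx", "cy" (the principal point, pixels), "rvec" (rotation vector, rad) and "tvec" (3), from world to camera coordinates, as OpenCV has them. Camera axes: x right, y down, z forward; pixel columns grow to the right and rows downward; lengths in mm; the calibration is good to about 2 mm. A picture is of the moment at which its call begins. calibration takes no time and is no camera call.
- job.finish_job(): hands the job in; it is judged then, once.
The state is a dict: "t": time; "qpos": joint angles; "dq": joint speeds; "tau": joint torques, N m; "ee_pos": TCP position; "orientation": TCP orientation; "wrist_force": force on the tool from outside, world axes, zero at the start; "moment": the same for the moment, N m; "finger_gap": finger opening in mm; "gripper_force": force on a finger pad.
Only numpy, scipy, OpenCV 4.12 (cv2) and the standard library are available. Lean on these libraries where they do the work, as an engineer would, in place of code of your own. Each camera call takes 0.05 s, during which the arm holds its last target. There are 200 camera calls.

### The job

Lock the blue height stop without losing its setting: put the loose steel spanner down over the stop screw's square brass head, right down on the collar, with its handle on the blue ledge beside the upright steel post, so that the post keeps it from turning clockwise. Then swing the jam nut's red-knobbed lever clockwise (seen from above) until it comes up against its end. The screw itself must hardly turn all the while; leave the spanner in place on the head and let go of everything.

Things in the scene. Friction and masses are not known exactly. Their poses are not given: they have to be found in the camera images.
- jig: The height stop: blue cast base 120 x 250 x 14 mm bolted to the bench. Origin: on the bench surface, on the upright axis of the stop screw; z up; +y runs along the base towards the post (base from y = -70 to +180 mm, x = -60 to +60 mm). On the axis from below: blue boss, dark six-sided jam nut (z 26 to 45 mm), the screw's round collar, its square head.
- collar (a point): Centre of the top of the screw's round steel collar (58 mm across), z = 51 mm, where the spanner comes to rest. Above it the square brass head, 36 x 36 mm, stands 35 mm tall, its topmost 6 mm tapering to 26 mm. The axes turn with the screw; x and y are square to the head's flats.
- post (a point): Top centre of the round upright steel post, 16 mm thick, z = 70 mm, at x = +24, y = +145 mm in the jig's frame, on the end of a blue ledge (x -31 to +35, y 132 to 158, top at z = 51 mm) that bears the handle level. A handle pointing along the jig's +y lies on the ledge on the post's -x side with 8 mm to spare; the post then stops it turning clockwise.
- stop_screw (a joint): Turn of the stop screw in the base, rad, clockwise from above positive; 0 = the setting (head's flats along the jig's x and y); starts within 0.04. It turns easily (0.12 Nm) and the jam nut grips its thread harder (0.6 Nm): unless the screw is held, the nut drags it along. More than 0.35 off, the setting is lost.
- jam_nut (a joint): Turn of the jam nut relative to the screw, rad, clockwise from above positive: starts at 0 to 0.2 (loose), comes up against its end at 1.3 (locked), stays where it is left. The lever's direction in the jig's frame, anticlockwise from +x, is -0.873 - stop_screw - jam_nut.
- lever_knob (a point): Top centre of the upright red knob (26 mm thick, z 44 to 91 mm above the bench) at the end of the nut's lever, 105 mm from the axis. The lever itself is a 12 mm rod at z = 35 mm.
- holding_spanner: Loose steel spanner, 24 mm thick all over, 200 mm long, 0.3 kg: square ring 58 x 58 mm with a 40 x 40 mm square through hole (3 mm chamfers) and a straight handle 16 mm wide. Origin: centre of the hole, on the underside; x along the handle (29 to 171 mm), z up. It starts flat on the bench. On the head it has 4 mm of play and turns about 0.12 rad either way.
- handle_end (a point): Point in the spanner's handle, 165 mm from the hole's centre, 12 mm above the underside.

How it is judged (in metres and radians):
On the way, in this order (a step that is already met when the one before it is completed fails the run):
1. the spanner lies level on the collar round the square head, its handle beside the post on the -x side, and the nut is still loose (z of holding_spanner in the frame of jig between 0.045 and 0.057 m and horizontal distance between holding_spanner and jig below 0.008 m and y of handle_end in the frame of jig above 0.14 m and x of handle_end in the frame of jig below 0.024 m and angle between holding_spanner's own z axis and vertical below 0.15 rad and value of joint jam_nut below 0.5 rad), for 0.2 s.
2. the jam nut is turned up to its end (past 1.15 of 1.3 rad) (value of joint jam_nut above 1.15 rad), for 0.2 s.
At the end, for the whole second after the job is handed in: The jam nut stands past 1.15 rad of its 1.3; the screw is within 0.35 rad of its setting; the spanner is at rest and level within 0.15 rad, its underside within 6 mm of the collar, hole centre within 8 mm of the screw's axis, handle end beside the post on its -x side (z of holding_spanner in the frame of jig between 0.045 and 0.057 m and horizontal distance between holding_spanner and jig below 0.008 m and y of handle_end in the frame of jig above 0.14 m and x of handle_end in the frame of jig below 0.024 m and angle between holding_spanner's own z axis and vertical below 0.15 rad and value of joint jam_nut above 1.15 rad and value of joint stop_screw between -0.35 and 0.35 rad and linear speed of holding_spanner below 0.02 m/s); the robot touches nothing.
It fails at once if the stop screw is turned more than 0.35 rad off its setting (value of joint stop_screw above 0.35 rad or value of joint stop_screw below -0.35 rad).
It also fails if it takes over 48 s, if anything falls off the work surface, if the arm or the gripper's body presses on something with over 40 N, if the wrist force passes 120 N, or if a joint passes its speed limit or range.

## Working session

There is one attempt and no reset: what is moved stays moved. The work goes in short steps, Python scripts to look and compute and a shell command to move; the robot and the scene stay as the last step left them, time stands still between calls to the robot, and variables do not carry over. Pictures are saved under pics/ and viewed, at most 10 in all, crops included, and the job is handed in when it is done.

```bash
mkdir -p pics; cat > h.py <<'E'
import numpy as np, cv2
from rig import observe, vision, job
def cal(n):
    c=vision.calibration(n); f=200/np.tan(np.radians(c["vfov"])/2)
    R=cv2.Rodrigues(np.array(c["rvec"],float))[0]; t=np.array(c["tvec"],float).ravel()
    return np.array([[f,0,c["cx"]],[0,f,c["cy"]],[0,0,1]]),R,t
def ray(n,p):
    K,R,t=cal(n); return -R.T@t, R.T@np.linalg.inv(K)@np.array([p[0],p[1],1.])
def onz(n,p,z):
    o,d=ray(n,p); return o+d*(z-o[2])/d[2]
def proj(n,P):
    K,R,t=cal(n); q=K@(R@np.array(P,float)+t); return q[:2]/q[2]
def tri(p1,n1,p2,n2):
    (o1,d1),(o2,d2)=ray(n1,p1),ray(n2,p2)
    A=np.c_[d1,-d2]; s=np.linalg.lstsq(A,o2-o1,rcond=None)[0]
    a,b=o1+d1*s[0],o2+d2*s[1]; return (a+b)/2,np.linalg.norm(a-b)
def shot(n,name):
    im=vision.capture(n); cv2.imwrite(f"pics/{name}.png",im[:,:,::-1]); return im
E
python3 - <<'E'
from h import *
for n in("top","side"):
    shot(n,n+"0"); print(n,vision.calibration(n),ray(n,(320,200)))
s=observe(); print(s["ee_pos"],s["orientation"],s["t"])
E
```

```text
top {'vfov': 52.18740694214206, 'cx': 316.56098252839615, 'cy': 192.75794448105626, 'rvec': array([ 2.18159993, -2.13002307,  0.08777607]), 'tvec': array([ 119.57981178,  530.33720011, 1115.72218767])} (array([ 407.3563826 ,  103.45983424, 1167.79695047]), array([ 0.08734799,  0.01630907, -0.99623781]))
side {'vfov': 42.116809689005706, 'cx': 316.1221797096768, 'cy': 203.3798081349499, 'rvec': array([ 0.28766478, -2.50267184,  1.60500274]), 'tvec': array([ 532.60640902,   60.89317988, 1476.66902276])} (array([ 178.73597783, 1404.46981615,  680.76938447]), array([ 0.22515882, -0.88467831, -0.40834528]))
[ 276.53484255 -559.67817336  230.10188555] [[ 8.96601086e-01  4.42838508e-01 -7.40510077e-04]
 [ 4.42839065e-01 -8.96598815e-01  2.03146955e-03]
 [ 2.35672486e-04 -2.14934459e-03 -9.99997662e-01]] 0.1
```

View pics/top0.png

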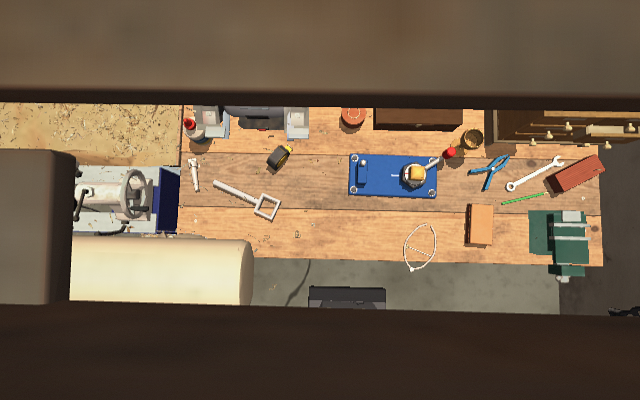

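View pics/side0.png

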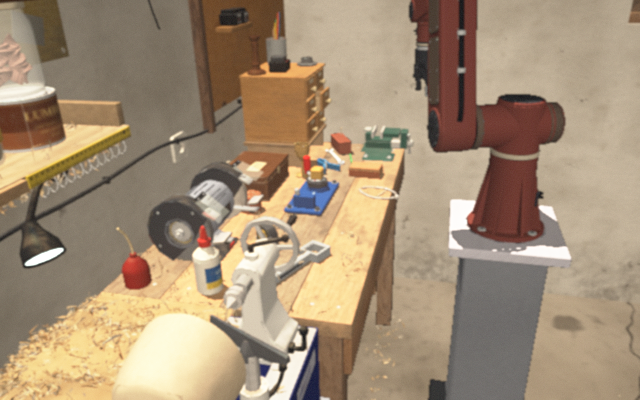

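Top view: blue jig with brass head near (416,174), ledge and post near (362,170), red knob (449,152), spanner ring (266,206) with its handle end near (215,183). I'll enlarge both areas and measure.

```bash
python3 - <<'E'
from h import *
im=cv2.imread("pics/top0.png")
a=cv2.resize(im[140:210,335:470],None,fx=5.5,fy=5.5,interpolation=cv2.INTER_CUBIC)[:,:740]
b=cv2.resize(im[165:230,200:335],None,fx=5.5,fy=5.5,interpolation=cv2.INTER_CUBIC)[:200*2,:740]
cv2.imwrite("pics/crop0.png",cv2.resize(np.vstack([a,b[:,:a.shape[1]]]),None,fx=.8,fy=.8)) 
hsv=cv2.cvtColor(im,cv2.COLOR_BGR2HSV)
def comp(m,x0,x1,y0,y1,nm):
    k=np.zeros_like(m);k[y0:y1,x0:x1]=m[y0:y1,x0:x1]
    n,l,s,c=cv2.connectedComponentsWithStats(k)
    for i in np.argsort(-s[1:,4])[:2]+1: print(nm,s[i],c[i],cv2.minAreaRect(np.argwhere(l==i)[:,::-1].astype(np.float32)))
comp(cv2.inRange(hsv,(105,120,50),(125,255,255)),340,445,145,205,"blue")
comp(cv2.inRange(hsv,(15,110,120),(32,255,255)),400,430,160,190,"brass")
comp(cv2.inRange(hsv,(0,170,80),(6,255,255)),436,462,140,165,"red")
comp(cv2.inRange(hsv,(0,0,140),(180,45,255)),205,285,174,225,"span")
for p in((266,206),(215,183)): print(onz("top",p,24))
print(onz("top",(416,174),86),onz("top",(449,152),91))
print([hsv[y,x].tolist() for x,y in((418,172),(449,152),(240,193),(258,197))])
E
```

```text
blue [ 349  154   88   44 2679] [388.33333333 176.16909295] ((392.37176513671875, 175.57797241210938), (86.88294219970703, 40.673038482666016), 2.385944128036499)
blue [434 157   2   2   2] [434.5 157.5] ((434.5, 157.5), (1.4142135381698608, 0.0), -135.0)
brass [411 166  14  14 179] [417.19553073 172.27932961] ((417.5, 172.5), (13.0, 13.0), 90.0)
red [444 147  12  12  91] [449.94505495 152.26373626] ((449.25006103515625, 152.75003051757812), (8.485280990600586, 13.435027122497559), 45.0)
red [442 154   1   2   2] [442.  154.5] ((442.0, 154.5), (1.0, 0.0), -90.0)
span [213 180  67  39 432] [249.20833333 197.64583333] ((244.53167724609375, 195.51461791992188), (69.4239730834961, 20.18463897705078), 24.775142669677734)
span [222 192   1   1   1] [222. 192.] ((222.0, 192.0), (0.0, 0.0), 0.0)
[487.17469779 273.78432105  24.        ]
[549.19913258 421.56005461  24.        ]
[ 577.58760995 -132.72604497   86.        ] [ 637.86037188 -218.98090207   91.        ]
[[27, 131, 249], [2, 184, 251], [17, 21, 244], [14, 111, 204]]
```

View pics/crop0.png

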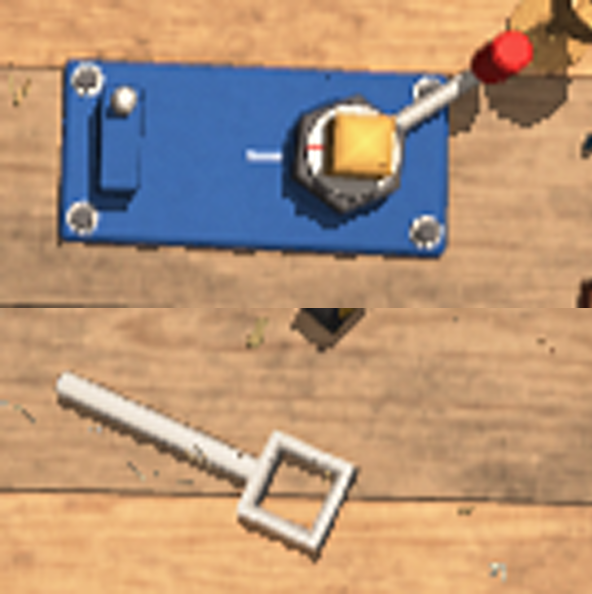

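Crop: the post top is at crop (124,98), i.e. image (363.2,162.3). The base corners and spanner outline are clear, and the lever points up-right to the knob. Next I'll compute the frames.

```bash
cat >> h.py <<'E'
def goal(P,yaw,tool=None):
    s=observe(); R=np.array(s["orientation"]); p=np.array(s["ee_pos"])
    T=np.array([[np.cos(yaw),np.sin(yaw),0],[np.sin(yaw),-np.cos(yaw),0],[0,0,-1]])
    rv=cv2.Rodrigues(R.T@T)[0].ravel()
    print("shift",np.round(R.T@(np.array(P)-p)/1000,4),"turn",np.round(rv,4),"| ee",np.round(p,1),"yaw",round(float(np.arctan2(R[1,0],R[0,0])),3),"t",s["t"],"F",np.round(s["wrist_force"],1),"gap",round(s["finger_gap"],1))
E
python3 - <<'E'
from h import *
A=lambda x,y:(335+x/4.4-.4,140+y/4.4-.4)
B=lambda x,y:(200+x/4.4-.4,165+(y-308)/4.4-.4)
c=np.array([onz("top",A(*p),14) for p in((68,62),(447,75),(445,257),(62,241))]); print(c.round(1))
ydir=(c[0]-c[1]+c[3]-c[2])[:2]; th=np.arctan2(ydir[1],ydir[0]); u=ydir/np.linalg.norm(ydir)
o=c.mean(0)[:2]-55*u; print("jig yaw y",th,"origin base",o,"len",np.linalg.norm(c[0]-c[1]),np.linalg.norm(c[0]-c[3]))
x=np.array([u[1],-u[0]])
post=onz("top",A(124,98),70)[:2]; print("post",post,"origin from post",post-24*x-145*u)
print("head",onz("top",A(363,143),82))
knob=onz("top",A(514,50),91)[:2];d=knob-o;print("knob",knob,np.linalg.norm(d),np.arctan2(d[1],d[0]))
r=np.array([onz("top",B(*p),24) for p in((278,433),(356,472),(316,557),(240,515))]);print(r.round(1),r.mean(0))
h=onz("top",B(65,384),24)[:2];cc=r.mean(0)[:2];v=h-cc;print("spanner yaw",np.arctan2(v[1],v[0]),np.linalg.norm(v))
y=np.arctan2(v[1],v[0]);g=cc+70*v/np.linalg.norm(v);print(g);goal([*g,120],y)
E
```

```text
[[ 643.7   39.5   14. ]
 [ 640.1 -205.7   14. ]
 [ 521.7 -203.8   14. ]
 [ 526.4   41.4   14. ]]
jig yaw y 1.5539915097028625 origin base [ 582.05660441 -137.13760155] len 245.17818805671166 117.2734936360108
post [610.31351351   7.66028417] origin from post [ 583.88031846 -136.91594555]
head [ 583.41533041 -136.52640855   82.        ]
knob [ 640.79487035 -225.39350317] 106.01550856545028 -0.9835707274633594
[[523.7 284.3  24. ]
 [499.8 233.3  24. ]
 [444.9 256.9  24. ]
 [470.5 306.6  24. ]] [484.71533511 270.27544447  24.        ]
spanner yaw 1.1549600574697023 167.51964106567627
[512.99219022 334.30996224]
shift [ 0.6079 -0.6966  0.1117] turn [-0.002  -0.001  -0.6962] | ee [ 276.5 -559.7  230.1] yaw 0.459 t 0.1 F [-0.2 -0.   0.5] gap 85.4
```

```bash
R=; python3 -m crank '[[-1,0.304,-0.348,0,0,0,-0.35],[-1,0.304,-0.348,0,0,0,-0.35],[-1,0.304,-0.348,0,0,0,-0.35],[-1,0.304,-0.348,0,0,0,-0.35],[-1,0.304,-0.348,0,0,0,-0.35],[-1,0.304,-0.348,0,0,0,-0.35],[-1,0.304,-0.348,0,0,0,-0.35],[-1,0.304,-0.348,0,0,0,-0.35],[-1,0.304,-0.348,0,0,0,-0.35],[-1,0.304,-0.348,0,0,0,-0.35],[-1,0.304,-0.348,0,0,0,-0.35],[-1,0.304,-0.348,0,0,0,-0.35]]'
python3 -c "
from h import *
goal([513,334,120],1.155)"
```

```text
t: 1.3
ee_pos: [395.1, -114.4, 231.1]
orientation: [[0.69, 0.724, -0.001], [0.724, -0.69, -0.001], [-0.001, 0.0, -1.0]]
wrist_force: [0.4, -0.0, -1.2]
finger_gap: 85.7
gripper_force: 0.0
shift [ 0.406  -0.2241  0.1107] turn [ 0.      0.001  -0.3459] | ee [ 395.1 -114.4  231.1] yaw 0.809 t 1.3 F [ 0.4 -0.  -1.2] gap 85.7
```

```bash
python3 -m crank '[[-1,0.406,-0.224,0.06,0,0,-0.346],[-1,0.406,-0.224,0.06,0,0,-0.346],[-1,0.406,-0.224,0.06,0,0,-0.346],[-1,0.406,-0.224,0.06,0,0,-0.346],[-1,0.406,-0.224,0.06,0,0,-0.346],[-1,0.406,-0.224,0.06,0,0,-0.346],[-1,0.406,-0.224,0.06,0,0,-0.346],[-1,0.406,-0.224,0.06,0,0,-0.346],[-1,0.406,-0.224,0.11,0,0,-0.346],[-1,0.406,-0.224,0.11,0,0,-0.346],[-1,0.406,-0.224,0.11,0,0,-0.346],[-1,0.406,-0.224,0.11,0,0,-0.346]]'
python3 -c "
from h import *
goal([513,334,4],1.155)"
```

```text
t: 2.5
ee_pos: [513.9, 332.7, 119.6]
orientation: [[0.405, 0.914, -0.003], [0.914, -0.405, -0.002], [-0.003, -0.002, -1.0]]
wrist_force: [0.5, 0.2, -0.2]
finger_gap: 85.4
gripper_force: 0.0
shift [ 0.0012 -0.0012  0.1156] turn [-0.0015  0.0033 -0.0016] | ee [513.9 332.7 119.6] yaw 1.153 t 2.5 F [ 0.5  0.2 -0.2] gap 85.4
```

```bash
python3 -m crank '[[-1,0.001,-0.001,0.04,0,0,0],[-1,0.001,-0.001,0.08,0,0,0],[-1,0.001,-0.001,0.105,0,0,0],[-1,0.001,-0.001,0.114,0,0,0],[-1,0.001,-0.001,0.114,0,0,0],[0,0.001,-0.001,0.114,0,0,0],[1,0.001,-0.001,0.114,0,0,0],[1,0.001,-0.001,0.114,0,0,0],[1,0.001,-0.001,0.114,0,0,0],[1,0.001,-0.001,0.114,0,0,0],[1,0.001,-0.001,0.114,0,0,0],[1,0.001,-0.001,0.114,0,0,0]]' 70
python3 -c "
from h import *
goal([513,334,200],1.155)"
```

```text
t: 3.7
ee_pos: [513.5, 336.5, 8.4]
orientation: [[0.404, 0.915, 0.001], [0.915, -0.404, 0.001], [0.001, 0.001, -1.0]]
wrist_force: [-1.5, -0.1, 5.0]
finger_gap: 14.1
gripper_force: 72.0
shift [-0.0023  0.0007 -0.1916] turn [ 0.0006 -0.0011 -0.0001] | ee [513.5 336.5   8.4] yaw 1.155 t 3.7 F [-1.5 -0.1  5. ] gap 14.1
```

```bash
python3 -m crank '[[1,0,0,-0.03,0,0,0],[1,0,0,-0.07,0,0,0],[1,0,0,-0.11,0,0,0],[1,0,0,-0.15,0,0,0],[1,0,0,-0.15,0,0,0]]'
python3 - <<'E'
from h import *
im=shot("top","top1"); im2=shot("side","side1")
goal([584.2,-67,158],1.554)
p=proj("top",[500,300,160]).astype(int);q=proj("side",[500,300,160]).astype(int);print(p,q)
f=lambda im,p:cv2.resize(im[p[1]-45:p[1]+45,p[0]-65:p[0]+65,::-1],None,fx=5,fy=5,interpolation=cv2.INTER_CUBIC)[::,:]
cv2.imwrite("pics/crop1.png",cv2.resize(np.vstack([f(im,p),f(im2,q)]),None,fx=.65,fy=.65))
E
```

```text
t: 4.2
ee_pos: [516.9, 338.1, 163.7]
orientation: [[0.404, 0.915, 0.011], [0.915, -0.404, 0.006], [0.01, 0.008, -1.0]]
wrist_force: [1.8, 2.3, -2.7]
finger_gap: 14.0
gripper_force: 70.9
shift [-0.3397  0.2281 -0.001 ] turn [ 2.000e-04 -1.000e-04 -3.991e-01] | ee [512.8 335.9 157.1] yaw 1.155 t 4.3 F [ 0.6 -0.1 -4.3] gap 14.4
[247 196] [304 202]
```

View pics/crop1.png

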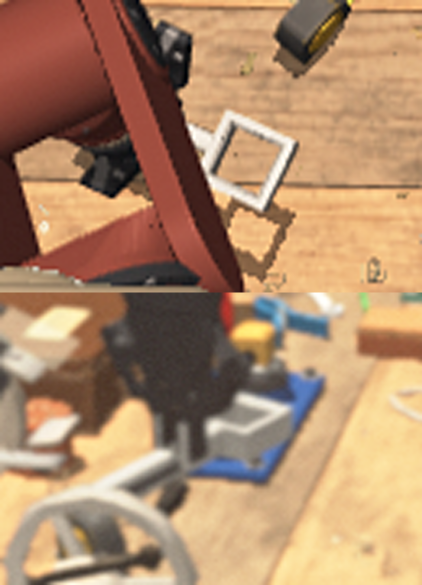

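Held and level: the ring centre in the top view is near image (258.4,199.7).

```bash
python3 - <<'E'
from h import *
s=observe();R=np.array(s["orientation"]);p=np.array(s["ee_pos"])
B=lambda x,y:(182+x/3.25-.35,151+y/3.25-.35)
c=onz("top",B(249.5,159.5),173);print(c,R.T@(c-p))
E
python3 -m crank '[[1,-0.34,0.228,-0.02,0,0,-0.399],[1,-0.34,0.228,-0.02,0,0,-0.399],[1,-0.34,0.228,-0.02,0,0,-0.399],[1,-0.34,0.228,-0.02,0,0,-0.399],[1,-0.34,0.228,-0.02,0,0,-0.399],[1,-0.34,0.228,-0.02,0,0,-0.399],[1,-0.34,0.228,-0.02,0,0,-0.399],[1,-0.34,0.228,-0.02,0,0,-0.399],[1,-0.34,0.228,-0.02,0,0,-0.399],[1,-0.34,0.228,-0.02,0,0,-0.399],[1,-0.34,0.228,-0.02,0,0,-0.399],[1,-0.34,0.228,-0.02,0,0,-0.399]]'
python3 - <<'E'
from h import *
im=shot("top","top2"); im2=shot("side","side2")
goal([584.2,-67,158],1.554)
p=proj("top",[584,-110,120]).astype(int);q=proj("side",[584,-110,120]).astype(int);print(p,q)
f=lambda im,p:cv2.resize(im[p[1]-40:p[1]+40,p[0]-60:p[0]+60,::-1],None,fx=5,fy=5,interpolation=cv2.INTER_CUBIC)
cv2.imwrite("pics/crop2.png",cv2.resize(np.vstack([f(im,p),f(im2,q)]),None,fx=.75,fy=.75))
E
```

```text
[491.75580209 270.83964983 173.        ] [-68.00716296   7.07395663 -15.94440531]
t: 5.5
ee_pos: [582.6, -65.4, 175.2]
orientation: [[0.016, 1.0, -0.004], [1.0, -0.016, 0.002], [0.002, -0.004, -1.0]]
wrist_force: [-0.1, 0.5, -3.6]
finger_gap: 14.1
gripper_force: 70.7
shift [-0.0016  0.0009  0.0183] turn [-0.002  -0.0008  0.0019] | ee [583.4 -65.4 176.3] yaw 1.556 t 5.6 F [-0.3  0.1 -3.7] gap 14.0
[410 169] [312 160]
```

View pics/crop2.png

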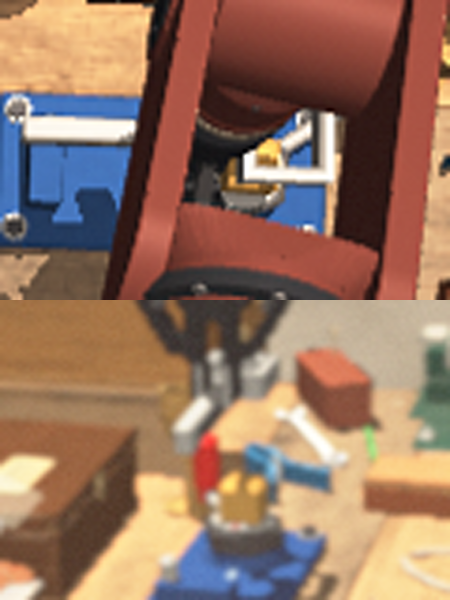

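```bash
python3 - <<'E'
from h import *
im=cv2.imread("pics/top2.png")
cv2.imwrite("pics/crop3.png",cv2.resize(im[150:185,350:450],None,fx=8,fy=8,interpolation=cv2.INTER_CUBIC))
g=im.min(axis=2)
print("handle cols"); 
for x in (358,362,366,370,374,378,382): print(x,g[156:170,x])
print("ring right");
for y in (162,166,170,174): print(y,g[y,428:444])
print("ring bottom")
for x in (416,420,424,428,432,436): print(x,g[166:184,x])
E
```

```text
handle cols
358 [ 79 184 160  84 201 236 238 239 239 188  92  62  61  64]
362 [ 70  71  67  86 220 241 239 238 241 199  95  68  69  71]
366 [ 71  70  66  50 210 236 239 238 243 208 104  48  60  65]
370 [ 72  72  69  60 180 235 240 240 242 213 117  58  65  71]
374 [ 70  72  69  61 162 232 241 241 243 222 129  40  62  70]
378 [ 69  71  70  64 110 226 240 241 241 224 148  59  64  70]
382 [ 67  69  69  65  93 221 241 243 244 170  98  46  63  73]
ring right
162 [ 54 162 144 174 217  69  50 132 178 250 254 121  57  61  24  18]
166 [225 211 174 119  92  56  51 140 178 249 253 128  67  48  21  20]
170 [ 59  61  70  69  70  63  48 143 180 248 251 169 133  35  19  18]
174 [223 209 205 201 200 193 194 195 200 245 250 169 105  28  18  21]
ring bottom
416 [ 43  34  13 122 246 251 248 247 247 251 200  95  76  46  47 108 119 121]
420 [ 37  96 113 120  77  52  48 167 230 248 200  95  50  37  26 102 116  96]
424 [133  96  88  91 179 183 173 197 230 246 231 119 160 116 109 111  91  84]
428 [225 186 111  37  59  67  58 165 223 242 226 112  60  67  69  68  68  67]
432 [ 92  23  62  69  70  67  63 124 200 236 247 141  62  66  67  69  69  69]
436 [178 179 179 179 180 180 181 179 200 238 249 142  80  83  80  80  81  81]
```

View pics/crop3.png

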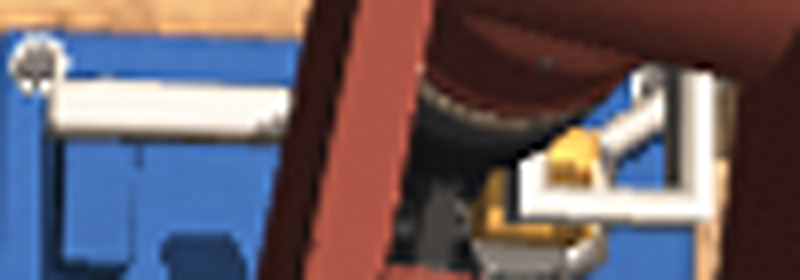

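```bash
python3 - <<'E'
from h import *
s=observe();R=np.array(s["orientation"]);p=np.array(s["ee_pos"])
zt=p[2]-8+24
c=onz("top",(426.8,164.6),zt);a=onz("top",(358,162.7),zt);b=onz("top",(378,163.3),zt);e=onz("top",(355.8,162.6),zt)
v=e-c;print("ring",c,"rel tool",R.T@(c-p),"yaw",np.arctan2(v[1],v[0]),np.arctan2(*(a-b)[1::-1]),np.linalg.norm(v),"tool yaw",np.arctan2(R[1,0],R[0,0]))
print("needed",R.T@(np.array([583.1,-136.8,0])-c),p)
# side-view prediction of ring bottom/handle end, head top
for P in ([*c[:2],zt],[583.1,-136.8,86]): print(proj("side",P))
E
```

```text
ring [ 584.28214099 -135.37266119  192.26527873] rel tool [-69.93002044   1.93516003 -16.06060972] yaw 1.563214245757324 1.5613580738604143 170.51236776996433 tool yaw 1.5559032709796319
needed [ -1.60091597  -0.78456769 192.26594519] [583.35740564 -65.40809408 176.26527873]
[314.22206036 135.8908561 ]
[315.57984445 167.13070228]
```

```bash
python3 -m crank '[[1,-0.0015,-0.0008,0.03,0,0,0],[1,-0.0015,-0.0008,0.06,0,0,0],[1,-0.0015,-0.0008,0.075,0,0,0],[1,-0.0015,-0.0008,0.08,0,0,0],[1,-0.0015,-0.0008,0.085,0,0,0],[1,-0.0015,-0.0008,0.09,0,0,0],[1,-0.0015,-0.0008,0.09,0,0,0]]'
python3 -c "
from h import *
goal([583.5,-67,60],1.554)"
```

```text
t: 6.3
ee_pos: [584.3, -68.8, 88.3]
orientation: [[0.017, 1.0, 0.002], [1.0, -0.017, -0.001], [-0.001, 0.002, -1.0]]
wrist_force: [-0.6, -0.1, -3.5]
finger_gap: 14.3
gripper_force: 70.8
shift [ 0.0019 -0.0009  0.0283] turn [0.0019 0.0006 0.0001] | ee [584.3 -68.8  88.3] yaw 1.554 t 6.3 F [-0.6 -0.1 -3.5] gap 14.3
```

```bash
python3 -m crank '[[1,0,0,0.004,0,0,0],[1,0,0,0.008,0,0,0],[1,0,0,0.012,0,0,0],[1,0,0,0.012,0,0,0]]'; python3 -m crank '[[1,0,0,0.003,0,0,0],[1,0,0,0.006,0,0,0],[1,0,0,0.009,0,0,0],[1,0,0,0.009,0,0,0]]'
```

```text
t: 6.7
ee_pos: [583.0, -68.4, 74.3]
orientation: [[0.017, 1.0, -0.0], [1.0, -0.017, 0.001], [0.001, -0.0, -1.0]]
wrist_force: [0.0, 1.8, -4.5]
finger_gap: 14.0
gripper_force: 70.7
t: 7.1
ee_pos: [583.2, -68.4, 65.7]
orientation: [[0.017, 1.0, -0.0], [1.0, -0.017, 0.0], [0.0, -0.0, -1.0]]
wrist_force: [0.5, 1.9, -5.1]
finger_gap: 14.4
gripper_force: 70.6
```

```bash
python3 -m crank '[[1,0.0005,0,0.003,0,0,0],[1,0.0005,0,0.005,0,0,0],[1,0.0005,0,0.005,0,0,0]]'; python3 -m crank '[[1,0,0,0.001,0,0,0],[1,0,0,0.003,0,0,0],[1,0,0,0.003,0,0,0]]'
```

```text
t: 7.4
ee_pos: [583.0, -68.4, 60.8]
orientation: [[0.017, 1.0, -0.001], [1.0, -0.017, -0.0], [-0.0, -0.001, -1.0]]
wrist_force: [0.1, 0.8, -4.5]
finger_gap: 14.2
gripper_force: 70.6
t: 7.7
ee_pos: [583.4, -68.5, 59.4]
orientation: [[0.017, 1.0, -0.0], [1.0, -0.017, -0.0], [-0.0, -0.0, -1.0]]
wrist_force: [-3.9, 0.6, 3.5]
finger_gap: 14.5
gripper_force: 71.7
```

Seated: contact at the expected height. Release and rise.

```bash
python3 -m crank '[[0.5,0,0,-0.001,0,0,0],[0,0,0,-0.001,0,0,0],[-0.5,0,0,-0.001,0,0,0],[-1,0,0,-0.001,0,0,0],[-1,0,0,-0.001,0,0,0],[-1,0,0,-0.001,0,0,0],[-1,0,0,-0.05,0,0,0],[-1,0,0,-0.1,0,0,0],[-1,-0.05,0,-0.12,0,0,0],[-1,-0.1,0,-0.12,0,0,0],[-1,-0.15,0,-0.12,0,0,0],[-1,-0.16,0,-0.12,0,0,0]]'
python3 - <<'E'
from h import *
im=shot("top","top4"); im2=shot("side","side4")
p=proj("top",[584,-80,60]).astype(int);q=proj("side",[584,-80,60]).astype(int)
f=lambda im,p:cv2.resize(im[p[1]-32:p[1]+32,p[0]-60:p[0]+60,::-1],None,fx=5,fy=5,interpolation=cv2.INTER_CUBIC)
print(p,q);cv2.imwrite("pics/crop4.png",cv2.resize(np.vstack([f(im,p),f(im2,q)]),None,fx=.9,fy=.9))
E
```

```text
t: 8.9
ee_pos: [580.6, -233.1, 179.2]
orientation: [[0.021, 1.0, 0.002], [1.0, -0.021, -0.003], [-0.003, 0.002, -1.0]]
wrist_force: [-0.6, 0.0, 0.2]
finger_gap: 85.2
gripper_force: 0.0
[394 172] [311 180]
```

View pics/crop4.png

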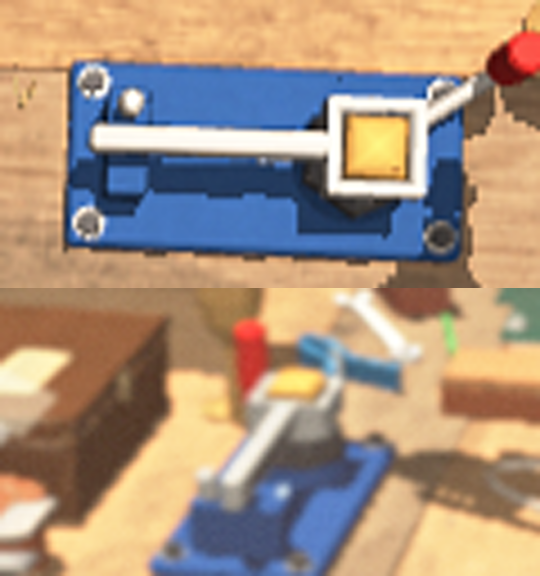

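Spanner lies flat on the collar round the head, with its handle on the ledge and the post above it in the image (+x side); the knob has not moved. Next, the knob.

```bash
python3 -c "
from h import *
print(onz('top',(470,139),60))
k=np.array([583.1,-136.8])+105*np.array([np.cos(-.984),np.sin(-.984)]);print(k)
goal([*k,150],-.984+np.pi)"
```

```text
[ 681.92582591 -285.7726666    60.        ]
[ 641.23809155 -224.23547513]
shift [0.0073 0.0608 0.0281] turn [ 0.     -0.     -0.6074] | ee [ 580.3 -230.3  178.1] yaw 1.55 t 9.0 F [-0.5 -0.1 -0.7] gap 85.8
```

```bash
python3 -m crank '[[-1,0.007,0.06,0.028,0,0,-0.607],[-1,0.007,0.06,0.028,0,0,-0.607],[-1,0.007,0.06,0.028,0,0,-0.607],[-1,0.007,0.06,0.028,0,0,-0.607],[-1,0.007,0.06,0.028,0,0,-0.607],[-0.5,0.007,0.06,0.028,0,0,-0.607],[-0.5,0.007,0.06,0.028,0,0,-0.607]]'
python3 -c "
from h import *
goal([641.2,-224.2,57],-.984+np.pi)"
```

```text
t: 9.7
ee_pos: [640.7, -221.2, 150.3]
orientation: [[-0.555, 0.832, -0.0], [0.832, 0.555, 0.0], [0.0, 0.0, -1.0]]
wrist_force: [-1.1, 0.6, -0.5]
finger_gap: 64.2
gripper_force: 0.0
shift [-0.0028 -0.0013  0.0933] turn [ 0.0001 -0.0003  0.002 ] | ee [ 640.7 -221.2  150.3] yaw 2.16 t 9.7 F [-1.1  0.6 -0.5] gap 64.2
```

```bash
python3 -m crank '[[-0.5,-0.002,-0.001,0.03,0,0,0],[-0.5,-0.002,-0.001,0.06,0,0,0],[-0.5,-0.002,-0.001,0.08,0,0,0],[-0.5,-0.002,-0.001,0.09,0,0,0],[-0.5,-0.002,-0.001,0.09,0,0,0],[0.15,-0.002,-0.001,0.09,0,0,0],[0.15,-0.002,-0.001,0.09,0,0,0],[0.15,-0.002,-0.001,0.09,0,0,0],[0.15,-0.002,-0.001,0.09,0,0,0]]' 20
python3 - <<'E'
from h import *
s=observe();print(np.round(s["wrist_force"],1),s["finger_gap"],s["gripper_force"])
for a in np.arange(.1,1.7,.1): print(round(a,1),np.round([.105*(1-np.cos(a)),-.105*np.sin(a)],3))
E
```

```text
t: 10.6
ee_pos: [641.8, -224.7, 61.6]
orientation: [[-0.556, 0.831, 0.002], [0.831, 0.556, -0.001], [-0.002, 0.001, -1.0]]
wrist_force: [0.0, -0.3, -0.7]
finger_gap: 36.3
gripper_force: 0.0
[ 0.  -0.3 -0.7] 36.3419494947566 0.0
0.1 [ 0.001 -0.01 ]
0.2 [ 0.002 -0.021]
0.3 [ 0.005 -0.031]
0.4 [ 0.008 -0.041]
0.5 [ 0.013 -0.05 ]
0.6 [ 0.018 -0.059]
0.7 [ 0.025 -0.068]
0.8 [ 0.032 -0.075]
0.9 [ 0.04  -0.082]
1.0 [ 0.048 -0.088]
1.1 [ 0.057 -0.094]
1.2 [ 0.067 -0.098]
1.3 [ 0.077 -0.101]
1.4 [ 0.087 -0.103]
1.5 [ 0.098 -0.105]
1.6 [ 0.108 -0.105]
```

```bash
python3 -m crank '[[0.15,0.0003,-0.005,0,0,0,0.05],[0.15,0.001,-0.010,0,0,0,0.1],[0.15,0.0015,-0.016,0,0,0,0.15],[0.15,0.002,-0.021,0,0,0,0.2],[0.15,0.003,-0.026,0,0,0,0.25],[0.15,0.005,-0.031,0,0,0,0.3],[0.15,0.006,-0.036,0,0,0,0.35],[0.15,0.008,-0.041,0,0,0,0.4],[0.15,0.008,-0.041,0,0,0,0.4]]'
python3 - <<'E'
from h import *
s=observe();print(np.round(s["ee_pos"],1),np.linalg.norm(s["ee_pos"][:2]-np.array([583.1,-136.8])))
im=shot("top","top5"); im2=shot("side","side5")
p=proj("top",[584,-100,60]).astype(int);q=proj("side",[584,-80,60]).astype(int)
f=lambda im,p:cv2.resize(im[p[1]-32:p[1]+32,p[0]-60:p[0]+60,::-1],None,fx=5,fy=5,interpolation=cv2.INTER_CUBIC)
cv2.imwrite("pics/crop5.png",cv2.resize(np.vstack([f(im,p),f(im2,q)]),None,fx=.9,fy=.9))
E
```

```text
t: 11.5
ee_pos: [604.0, -240.1, 61.0]
orientation: [[-0.188, 0.982, 0.004], [0.982, 0.188, 0.0], [-0.001, 0.004, -1.0]]
wrist_force: [4.5, 1.5, -2.4]
finger_gap: 36.2
gripper_force: 2.3
[ 604.  -240.1   61. ] 105.41182153037172
```

View pics/crop5.png

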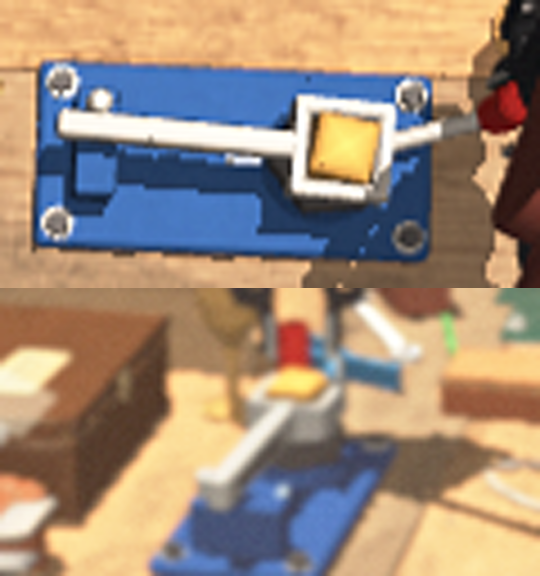

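The handle is now against the post and the head is only slightly turned (~0.1 rad); the lever follows the gripper. Carry on.

```bash
python3 -m crank '[[0.15,0.001,-0.010,0,0,0,0.1],[0.15,0.002,-0.021,0,0,0,0.2],[0.15,0.005,-0.031,0,0,0,0.3],[0.15,0.008,-0.041,0,0,0,0.4],[0.15,0.013,-0.050,0,0,0,0.5],[0.15,0.018,-0.059,0,0,0,0.6],[0.15,0.025,-0.068,0,0,0,0.7],[0.15,0.032,-0.075,0,0,0,0.8],[0.15,0.032,-0.075,0,0,0,0.8]]'
```

```text
t: 12.5
ee_pos: [522.8, -224.9, 61.2]
orientation: [[0.572, 0.82, 0.001], [0.82, -0.572, -0.004], [-0.002, 0.003, -1.0]]
wrist_force: [0.2, -2.7, 0.3]
finger_gap: 36.2
gripper_force: 1.3
```

```bash
python3 -c "
from h import *
s=observe();d=s['ee_pos'][:2]-np.array([583.1,-136.8]);print(np.linalg.norm(d),np.arctan2(d[1],d[0]),s['orientation'][:2,0],s['wrist_force'],s['gripper_force'])"
```

```text
106.73723183685856 -2.170815621165752 [0.57235742 0.82000094] [ 0.17235846 -2.65667795  0.25968296] 1.308606683682001
```

```bash
python3 -m crank '[[0.15,0.0003,-0.005,0,0,0,0.05],[0.15,0.001,-0.010,0,0,0,0.1],[0.15,0.0015,-0.016,0,0,0,0.15],[0.15,0.0015,-0.016,0,0,0,0.15]]'; python3 -m crank '[[0.15,0.0003,-0.005,0,0,0,0.05],[0.15,0.0003,-0.005,0,0,0,0.05],[0.15,0.0003,-0.005,0,0,0,0.05]]'
```

```text
t: 12.9
ee_pos: [511.1, -215.3, 61.3]
orientation: [[0.687, 0.726, 0.001], [0.726, -0.687, -0.005], [-0.002, 0.004, -1.0]]
wrist_force: [-0.2, -5.7, -0.8]
finger_gap: 36.0
gripper_force: 2.2
t: 13.2
ee_pos: [507.8, -211.9, 61.4]
orientation: [[0.722, 0.692, 0.001], [0.692, -0.722, -0.005], [-0.003, 0.004, -1.0]]
wrist_force: [0.0, -5.2, 0.4]
finger_gap: 36.4
gripper_force: 2.3
```

```bash
python3 -m crank '[[0.15,0.0003,-0.005,0,0,0,0.05],[0.15,0.0003,-0.005,0,0,0,0.05],[0.15,0.0003,-0.005,0,0,0,0.05]]';python3 -m crank '[[0.15,0.0001,-0.004,0,0,0,0.04],[0.15,0.0001,-0.004,0,0,0,0.04],[0.15,0.0001,-0.004,0,0,0,0.04]]'
```

```text
t: 13.5
ee_pos: [504.6, -208.2, 61.4]
orientation: [[0.756, 0.655, 0.001], [0.655, -0.756, -0.005], [-0.003, 0.004, -1.0]]
wrist_force: [0.4, -6.5, 0.2]
finger_gap: 36.4
gripper_force: 2.4
t: 13.8
ee_pos: [502.0, -205.3, 61.4]
orientation: [[0.781, 0.624, 0.001], [0.624, -0.781, -0.005], [-0.003, 0.005, -1.0]]
wrist_force: [0.6, -6.8, 0.2]
finger_gap: 36.3
gripper_force: 2.6
```

```bash
python3 - <<'E'
from h import *
im=shot("top","top6"); im2=shot("side","side6")
p=proj("top",[560,-100,60]).astype(int);q=proj("side",[560,-100,60]).astype(int);print(p)
f=lambda im,p:cv2.resize(im[p[1]-32:p[1]+32,p[0]-60:p[0]+60,::-1],None,fx=5,fy=5,interpolation=cv2.INTER_CUBIC)
cv2.imwrite("pics/crop6.png",cv2.resize(np.vstack([f(im,p),f(im2,q)]),None,fx=.9,fy=.9))
E
```

```text
[401 181]
```

View pics/crop6.png

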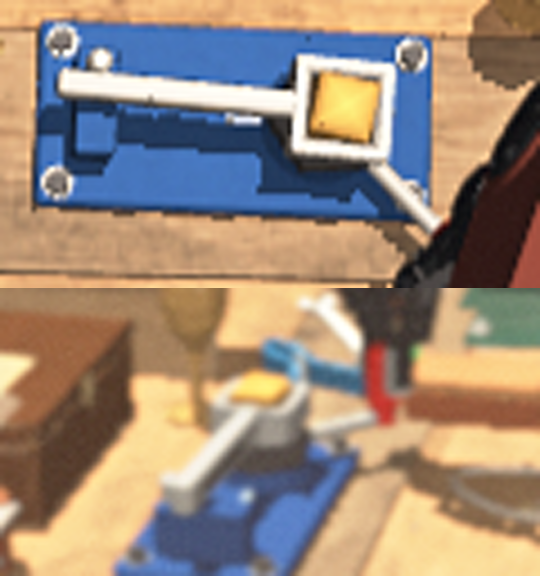

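Head turned only ~0.15 rad, spanner in place, lever at roughly -2.4 rad. Push on until the force rises.

```bash
python3 -m crank '[[0.15,0.0001,-0.004,0,0,0,0.04],[0.15,0.0001,-0.004,0,0,0,0.04],[0.15,0.0001,-0.004,0,0,0,0.04]]';python3 -m crank '[[0.15,0.0001,-0.004,0,0,0,0.04],[0.15,0.0001,-0.004,0,0,0,0.04],[0.15,0.0001,-0.004,0,0,0,0.04]]'
```

```text
t: 14.2
ee_pos: [501.5, -203.9, 61.5]
orientation: [[0.806, 0.592, 0.006], [0.592, -0.806, -0.009], [-0.001, 0.011, -1.0]]
wrist_force: [5.5, -11.3, -6.5]
finger_gap: 36.7
gripper_force: 5.9
t: 14.5
ee_pos: [501.5, -202.8, 61.6]
orientation: [[0.829, 0.56, 0.012], [0.56, -0.828, -0.014], [0.002, 0.018, -1.0]]
wrist_force: [10.6, -16.9, -14.1]
finger_gap: 36.2
gripper_force: 9.9
```

Stopped at its end (force climbs, position held). Back off to the middle of the play, open, rise.

```bash
python3 -m crank '[[0.15,0,0.004,0,0,0,-0.04],[0.15,0,0.008,0,0,0,-0.08],[0.15,0,0.011,0,0,0,-0.08],[-0.4,0,0.011,0,0,0,-0.08],[-0.5,0,0.011,0,0,0,-0.08],[-0.5,0,0.011,0,0,0,-0.08],[-0.5,0,0.011,-0.03,0,0,-0.08],[-0.5,0,0.011,-0.07,0,0,-0.08],[-0.5,0,0.011,-0.12,0,0,-0.08],[-0.5,0,0.011,-0.16,0,0,-0.08],[-0.5,0,0.011,-0.16,0,0,-0.08]]'
python3 -m crank '[[-0.5,-0.05,0,0,0,0,0],[-0.5,-0.1,0,0,0,0,0],[-0.5,-0.15,0,0,0,0,0],[-0.5,-0.15,0,0,0,0,0]]'
python3 - <<'E'
from h import *
im=shot("top","top7")
p=proj("top",[560,-100,60]).astype(int);print(p)
cv2.imwrite("pics/crop7.png",cv2.resize(im[p[1]-35:p[1]+35,p[0]-60:p[0]+60,::-1],None,fx=6,fy=6,interpolation=cv2.INTER_CUBIC))
E
```

```text
t: 15.6
ee_pos: [506.9, -206.9, 228.5]
orientation: [[0.783, 0.622, 0.013], [0.622, -0.783, -0.007], [0.005, 0.013, -1.0]]
wrist_force: [0.5, 0.6, 1.4]
finger_gap: 64.2
gripper_force: 0.0
t: 16.0
ee_pos: [381.0, -300.5, 219.3]
orientation: [[0.787, 0.617, -0.003], [0.617, -0.787, -0.0], [-0.003, -0.002, -1.0]]
wrist_force: [-1.0, 0.5, -0.9]
finger_gap: 64.0
gripper_force: 0.0
[401 181]
```

View pics/crop7.png

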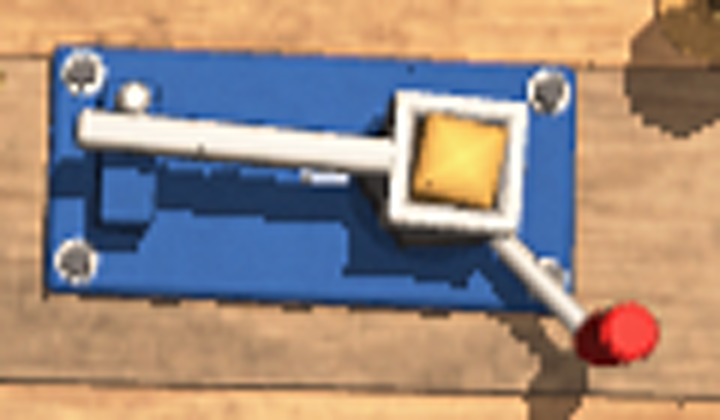

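Spanner on the head with its handle against the post, knob top at image (445.3,200.8), gripper clear. Check the angle.

```bash
python3 -c "
from h import *
k=onz('top',(445.2,200.8),91)[:2]-np.array([583.1,-136.8]);d=np.arctan2(k[1],k[0]);print(np.linalg.norm(k),d,'nut+screw',-d-.873-.017)"
```

```text
103.96488844106604 -2.3882521015767217 nut+screw 1.4982521015767218
```

```bash
python3 -c "
from rig import job
print(job.finish_job())"
```

```text
the job is handed in; nothing more can be done
None
```

The job is handed in, with no verdict shown. From the last picture and the force reading, the jam nut is at its end (about 1.3 rad). The screw has turned only about 0.15–0.2 rad, the spanner is still on the head with its handle against the post, and the gripper is clear.

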